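# Charge the tumbling drum from the stock bin

## Robot

A 6-joint arm with a two-finger parallel gripper is mounted at the origin on the work surface. World frame = base frame: x ahead of the robot, y to its left, z up, the work surface at z = 0. Lengths are in m, angles in rad, forces in N, time in s.
With the tool pointing down it reaches from about 0.275 to 0.75 m from the base axis. Payload 10.2 kg.
Tool frame: the origin (TCP) lies between the finger pads; the fingertips stand 14 mm ahead of it and the grasp point (between the pads) lies 5 mm behind it; z points along the fingers, y is the line along which they close (so a half turn about z gives the same grasp; the last joint's range is limited). The gripper opens to 85 mm and grips with 20 to 120 N. Pads are 22 mm wide; open, the fingers measure 114 mm over their backs; the gripper's body (76 mm by 85 mm) begins 54 mm behind the grasp point. The pads swing forward as they close: fully open they stand 13 mm farther back than shut.
Start: joints at [-1.44, 0.313, 1.498, -0, 1.331, -0.223], TCP at [0.182, -0.492, 0.245] pointing down, gripper open.
Joint ranges: [-2.94, 2.94], [-0.97, 2.17], [0.19, 2.56], [-1.23, 4.37], [0.02, 3.11], [-2.88, 2.88]. Speed limits (rad/s): [2.39, 2.39, 3.01, 3.14, 3.14, 3.14].

## Interface

Orientations are given as a 3x3 rotation matrix whose columns are the frame's x, y, z axes.
In Python, from bench import * gives the robot as it stands.
- The arm moves only by the tool move_arm, never from a script. Its argument "steps" is a list of rows, each a list of 3 entries, a list of its own where there are three numbers: the shift along the world's x, y, z as a fraction of full scale, then the turn, a rotation vector about the world's x, y, z as a fraction of full scale, then the opening, from 0 (shut) to 1 (fully open). In form: [[[x, y, z], [ax, ay, az], gripper], ...]. A call has exactly 5 rows; each row shifts and turns the commanded pose from where the row before left it; what a row does not reach is not made up. Full scale, the value 1, is 250 mm for a shift and 360 degrees for a turn. A row lasts 1/8 s, in which the tool goes at most 62.5 mm and 10.7 degrees, less where a joint would pass 70% of its speed; a pose out of reach is approached as far as the arm can. A call with a number of a shift or a turn outside -1 to 1 is refused whole. A call with a gripper value outside its range is refused whole. The fingers move at their own pace and stop on an object; the grip force is fixed at half the most. Time passes only in rows, so rows that do not move let the fingers close, or fill a call up. It gives the time, the measured TCP pose, the force, the opening and the grip force at its end, in the units of the state.
- state(): the state, without advancing time (a new reading comes with each control period).
- snapshot(name): name is "scene" or "top"; returns the picture (480x640x3 uint8, red, green, blue); there is no depth.
- get_calibration(name): a dict with "fovy" (degrees; the focal length in pixels is half the picture's height over the tangent of half this angle, whatever the lens; pixels are square), "cx", "cy" (the principal point, pixels), "position" and "orientation" of the camera in the world. Camera axes: x right, y down, z forward; pixel columns grow to the right and rows downward; lengths in m; the calibration is good to about 2 mm. A picture is of the moment at which its call begins. get_calibration takes no time and is no camera call.
- close_job(): hands the job in; it is judged then, once.
Trained networks look in the newest picture that a camera, given by its name, has taken for a name from the list of things; names that differ only in an ending like _2 or _b are one class to them, and where a whole thing is asked for, a point or a joint stands for the part that bears it (a point fixed in the world has none). Each returns a list of dicts, best first, with "p" (0 to 1); they miss things now and then, are a little off and sometimes report something else, mostly with a low value. They report only what shows in the picture. A call takes as long as a camera call. They do not tell look-alikes from the thing itself.
- outline_of(camera, target): "region" (480x640 bool, what is visible of it) and "location" ([column, row] in pixels, amid what is visible of it).
The state is a dict: "time_s": time; "joints": joint angles; "joint_vel": joint speeds; "joint_efforts": joint torques, N m; "eef_pos": TCP position; "tool_rot": TCP orientation; "contact_force": force on the tool from outside, world axes, zero at the start; "moment": the same for the moment, N m; "width": finger opening in m; "grip_force": force on a finger pad.
Only numpy, scipy, OpenCV 4.12 (cv2) and the standard library are available. Lean on these libraries where they do the work, as an engineer would, in place of code of your own. Each camera call takes 0.05 s, during which the arm holds its last target. There are 200 camera calls.

## Task

Lift the cover off the drum and lay it on the bench, then use the scoop to move all the white balls from the yellow bin into the drum; don't take them out of the bin with the fingers (one that gets spilled may be picked up by hand). At the end put the scoop back on its rubber mat, standing on its base as it was, and set the cover back on the drum, fully seated. Leave the caster, the carton and the bottle where they are.

Things in the scene. Friction and masses are not known exactly. Their poses are not given: they have to be found in the camera images.
- bin: fixed yellow stock bin, open on top, 360 (x) x 122 (y) mm outside, walls 60 mm high, 5 mm thick. Origin under its centre; the balls lie at its +x end at the start. Its floor is 6 mm above the origin, level, and flat for 23 mm either side of the middle line; beyond that it rises at 20 degrees to the side walls, like the scoop's underside, so that balls lie near the middle line
- bin_end (a point): foot of the inner face of the bin's +x end wall (upright), on the middle line: x = +175, y = 0, z = 6 mm in the bin's frame. The other end's inner face is at x = -175 mm, the inner side faces at y = +-56 mm
- drum: fixed round aluminium tumbling drum, open on top, outside diameter 140 mm, inside 130 mm (inner wall a 12-sided polygon), rim at 105 mm, inner floor at 6 mm. Origin at the centre of its underside, z up
- cover: loose lift-off cover of the drum, 180 g: disc of diameter 146 mm, 8 to 14 mm above the origin, with a locating plug of diameter 110 mm below it and a black knob above it. Origin at the centre of the plug's underside, z up. Closed, the disc lies on the rim and the origin is 97 mm above the drum's origin; on the bench it stands on its plug
- cover_knob (a point): middle of the cover's knob: an upright black cylinder, diameter 34 mm, 24 mm high, 36 mm above the cover's origin
- mat: fixed black rubber mat on the bench, 170 x 120 x 4 mm, the scoop's place. Origin at the centre of its underside; x along its long side
- scoop: loose aluminium scoop, 200 g. Bowl 93 mm long (x -38 to +55 mm), 92 mm wide, open on top and at its +x end (the lip). Sheet 2.5 mm; underside flat for 20 mm either side of the middle line, then rising at 20 degrees to the side walls. Side and rear walls 45 mm high, the sides ending 15 to 30 mm short of the lip. Origin: underside, on the middle line, 55 mm behind the lip; z up
- scoop_grip (a point): grip point near above the scoop's centre of mass (x -6, y 0, z 95 mm in its frame), in its black overhead handle: a level bar along the scoop's x, 85 mm long, 20 mm wide, 22 mm high, held by a post behind the rear wall and ending free over the bowl. Close the fingers across the scoop's y
- scoop_lip (a point): middle of the scoop's lip, lower edge: at x = +55, y = 0, z = 0 mm in the scoop's frame
- caster: bystander: loose red and steel swivel caster standing on its plate, 90 x 70 mm, 92 mm high. Origin at the centre of its underside
- carton: bystander: closed cardboard carton, 130 x 170 x 90 mm high (x, y, z). Origin at the centre of its underside
- oil: bystander: grey bottle, diameter 60 mm, 160 mm high. Origin at the centre of its underside
- ball1: white nylon ball, diameter 38 mm, 33 g, smooth (slips and rolls easily); origin at its centre. Lies in the bin at the start; may be absent
- ball2: white nylon ball, diameter 38 mm, 33 g, smooth (slips and rolls easily); origin at its centre. Lies in the bin at the start; may be absent
- ball3: white nylon ball, diameter 38 mm, 33 g, smooth (slips and rolls easily); origin at its centre. Lies in the bin at the start; may be absent
- ball4: white nylon ball, diameter 38 mm, 33 g, smooth (slips and rolls easily); origin at its centre. Lies in the bin at the start; may be absent
- ball5: white nylon ball, diameter 38 mm, 33 g, smooth (slips and rolls easily); origin at its centre. Lies in the bin at the start; may be absent
- ball6: white nylon ball, diameter 38 mm, 33 g, smooth (slips and rolls easily); origin at its centre. Lies in the bin at the start; may be absent
- ball7: white nylon ball, diameter 38 mm, 33 g, smooth (slips and rolls easily); origin at its centre. Lies in the bin at the start; may be absent
- ball8: white nylon ball, diameter 38 mm, 33 g, smooth (slips and rolls easily); origin at its centre. Lies in the bin at the start; may be absent
- ball9: white nylon ball, diameter 38 mm, 33 g, smooth (slips and rolls easily); origin at its centre. Lies in the bin at the start; may be absent
- ball10: white nylon ball, diameter 38 mm, 33 g, smooth (slips and rolls easily); origin at its centre. Lies in the bin at the start; may be absent
Things that resemble listed ones, but are neither listed nor needed, are in the scene too. What is shaped like the cover but green or orange is not meant.

How it is judged:
By the outcome, as a careful person would: the job done as asked, in the order asked, and still so for the second after the job is handed in, with the robot touching nothing.
Of ball1, ball2, ball3, ball4, ball5, ball6, ball7, ball8, ball9, ball10 only 7 to 10 are there at a start; the rules pass over those that are not, and their reading is None.
At some moment in a run one of cover, ball1, ball2, ball3, ball4 may be knocked a few centimetres aside while the robot is not near it.
It also fails if it takes over 208 s, if anything falls off the work surface, if the arm or the gripper's body presses on something with over 40 N, if the wrist force passes 120 N, or if a joint passes its speed limit or range.

## Working session

There is one attempt and no reset: what is moved stays moved. The work goes in short steps, Python scripts to look and compute and a tool call to move; the robot and the scene stay as the last step left them, time stands still between calls to the robot, and variables do not carry over. Pictures are saved under pics/ and viewed, at most 15 in all, crops included, and the job is handed in when it is done.

Besides the shell and the picture viewer there is one more tool, called after "Call:" as a command line: name --argument value ..., lists and objects as JSON in quotes. move_arm: Moves the arm, as the interface text tells. Shift numbers are shares of 250 mm and turn numbers shares of 360 degrees, none past 1 either way. Its arguments: {"type":"object","properties":{"steps":{"type":"array"}},"required":["steps"]}

```bash
ls; mkdir -p pics; cat > h.py <<'E'
from bench import *
import numpy as np, cv2
def save(cam,name):
    im=snapshot(cam); cv2.imwrite(f'pics/{name}.png',im[:,:,::-1]); return im
def cal(cam):
    c=get_calibration(cam); f=240/np.tan(np.radians(c['fovy'])/2)
    return f,c['cx'],c['cy'],np.array(c['position']),np.array(c['orientation'])
def ray(cam,px):
    f,cx,cy,p,R=cal(cam); d=R@np.array([(px[0]-cx)/f,(px[1]-cy)/f,1]); return p,d
def onz(cam,px,z):
    p,d=ray(cam,px); return p+d*(z-p[2])/d[2]
def proj(cam,X):
    f,cx,cy,p,R=cal(cam); v=R.T@(np.array(X)-p); return np.array([cx+f*v[0]/v[2],cy+f*v[1]/v[2]])
def tri(px1,px2):
    A=np.zeros((3,3));b=np.zeros(3)
    for c,px in(('scene',px1),('top',px2)):
        p,d=ray(c,px); d=d/np.linalg.norm(d); M=np.eye(3)-np.outer(d,d); A+=M;b+=M@p
    return np.linalg.solve(A,b)
E
python3 - <<'E'
from h import *
np.set_printoptions(precision=4,suppress=True)
for c in('scene','top'):
    save(c,c+'0'); k=get_calibration(c); print(c,k)
for n in ['bin','drum','cover','cover_knob','mat','scoop','scoop_grip','scoop_lip','bin_end','ball1','caster','carton','oil']:
    for c in('scene','top'):
        r=outline_of(c,n)
        print(n,c,[(round(x['p'],2),np.round(x['location']).tolist(),int(x['region'].sum()), np.round(onz(c,x['location'],0.0),3).tolist()[:2]) for x in r][:12])
s=state();print(s['time_s'],s['eef_pos'],s['tool_rot'])
E
```

```text
pics
scene {'fovy': 51.38432535033799, 'cx': 327.7605519811164, 'cy': 235.7856286229188, 'position': array([ 1.1133, -0.42  ,  0.9658]), 'orientation': array([[ 0.6327,  0.617 , -0.468 ],
       [ 0.7744, -0.5099,  0.3747],
       [-0.0074, -0.5995, -0.8004]])}
top {'fovy': 52.61577138741102, 'cx': 328.7329499449872, 'cy': 246.40474918042366, 'position': array([ 0.4623, -0.0059,  1.2484]), 'orientation': array([[ 0.0033, -0.9929,  0.1187],
       [-0.9999, -0.0045, -0.0092],
       [ 0.0097, -0.1186, -0.9929]])}
bin scene [(0.72, [379.0, 232.0], 208, [0.619, 0.137]), (0.71, [390.0, 213.0], 6884, [0.592, 0.197]), (0.5, [394.0, 218.0], 174, [0.611, 0.195])]
bin top [(0.83, [243.0, 244.0], 6551, [0.617, 0.203])]
drum scene [(0.7, [274.0, 326.0], 1273, [0.662, -0.208])]
drum top [(0.57, [376.0, 254.0], 192, [0.593, -0.14]), (0.42, [400.0, 230.0], 2856, [0.655, -0.202])]
cover scene [(0.67, [365.0, 364.0], 4062, [0.848, -0.116]), (0.63, [434.0, 303.0], 3136, [0.84, 0.096]), (0.61, [270.0, 286.0], 3674, [0.576, -0.157])]
cover top [(0.88, [398.0, 229.0], 2964, [0.659, -0.199]), (0.63, [286
[... 1665 characters left out ...]
94, 0.008]), (0.48, [317.0, 237.0], 166, [0.636, 0.013]), (0.45, [272.0, 255.0], 177, [0.59, 0.129]), (0.45, [255.0, 237.0], 169, [0.636, 0.174])]
caster scene [(0.85, [172.0, 279.0], 1382, [0.417, -0.32])]
caster top [(0.84, [445.0, 320.0], 1033, [0.425, -0.314])]
carton scene [(0.59, [190.0, 370.0], 7947, [0.633, -0.396])]
carton top [(0.84, [476.0, 227.0], 4284, [0.663, -0.403])]
oil scene [(0.63, [404.0, 121.0], 1010, [0.367, 0.467]), (0.35, [388.0, 212.0], 6592, [0.587, 0.194])]
oil top [(0.75, [242.0, 322.0], 1504, [0.418, 0.203]), (0.63, [153.0, 324.0], 841, [0.411, 0.426])]
1.4 [ 0.1819 -0.4925  0.2453] [[ 0.938   0.3465  0.    ]
 [ 0.3465 -0.938   0.    ]
 [ 0.     -0.     -1.    ]]
```

View pics/top0.png

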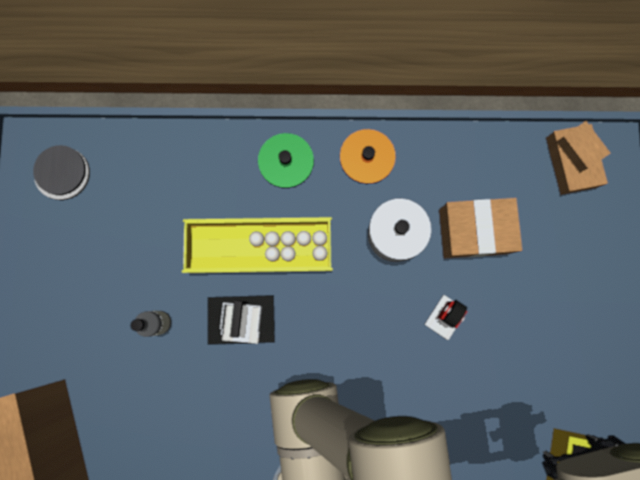

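View pics/scene0.png

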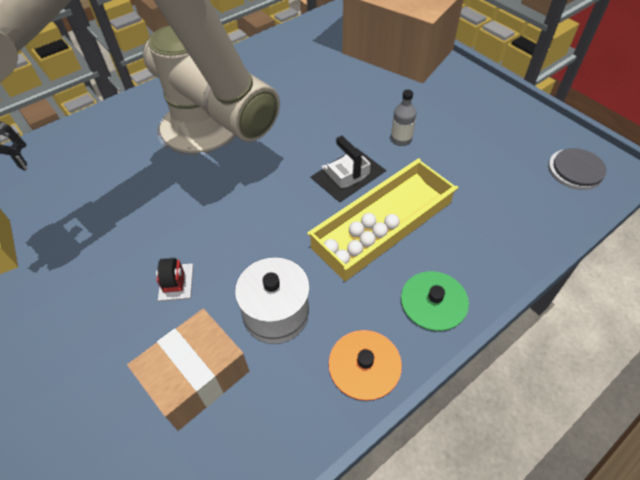

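The top view shows the bin at cols 183–331, rows 217–273, with 8 balls at its right end (world −y). The white cover sits on the drum at (400,229), and the scoop on its mat at (240,320). Next I fit poses from both views and make zoomed crops.

```bash
cat > fit.py <<'E'
from h import *
from scipy.optimize import minimize
C={c:cal(c) for c in('scene','top')}
def projc(c,X):
    f,cx,cy,p,R=C[c]; v=(X-p)@R; return np.c_[cx+f*v[:,0]/v[:,2],cy+f*v[:,1]/v[:,2]]
def box(x0,x1,y0,y1,z0,z1): return np.array([[x,y,z] for x in(x0,x1) for y in(y0,y1) for z in(z0,z1)],float)/1000
def cyl(r,z0,z1): 
    a=np.linspace(0,2*np.pi,40,endpoint=False); return np.vstack([np.c_[r*np.cos(a),r*np.sin(a),0*a+z] for z in(z0,z1)])/1000
def place(P,x,y,z,th):
    c,s=np.cos(th),np.sin(th); return P@np.array([[c,s,0],[-s,c,0],[0,0,1]])+[x,y,z]
def sil(c,parts,pose,k=4):
    m=np.zeros((480*k//1,640*k),np.uint8) if k==1 else np.zeros((480*k,640*k),np.uint8)
    for P in parts:
        q=(projc(c,place(P,*pose))+.5)*k
        cv2.fillConvexPoly(m,cv2.convexHull(q.astype(np.float32)).round().astype(np.int32),1)
    return cv2.resize(m.astype(np.float32),(640,480),interpolation=cv2.INTER_AREA)
def cost(pose,parts,masks):
    return sum(np.abs(sil(c,parts,pose)-m).sum()/m.sum() for c,m in masks.items())
def fit(parts,masks,p0,free=(0,1,2,3)):
    p0=np.array(p0,float);free=list(free)
    def f(v): p=p0.copy();p[free]=v;return cost(p,parts,masks)
    best=None
    for _ in range(2):
        st=p0[free]; d=np.diag([[.01,.01,.01,.1][i] for i in free])
        r=minimize(f,st,method='Nelder-Mead',options=dict(initial_simplex=np.vstack([st,st+d]),xatol=2e-4,fatol=1e-4,maxiter=250)); p0[free]=r.x
    return p0,r.fun
def near(mask,rect):
    m=np.zeros((480,640),np.uint8);x0,y0,x1,y1=rect;m[y0:y1,x0:x1]=mask[y0:y1,x0:x1];return m
def big(m,hull=False):
    n,l,s,_=cv2.connectedComponentsWithStats(m.astype(np.uint8)); i=1+s[1:,4].argmax(); m=(l==i).astype(np.uint8)
    if hull:
        p=cv2.findContours(m,0,2)[0]; cv2.fillConvexPoly(m,cv2.convexHull(np.vstack(p)),1)
    return m.astype(np.float32)
def load(n): return cv2.imread(f'pics/{n}.png')[:,:,::-1].astype(int)
E
python3 - <<'E'
from fit import *
np.set_printoptions(precision=4,suppress=True)
I={c:load(c+'0') for c in('scene','top')}
def yel(i): return (i[...,0]>90)&(i[...,1]>80)&(i[...,2]<70)
def blk(i): return i.max(2)<45
def wht(i): return (i.min(2)>120)&(i.max(2)-i.min(2)<30)
R={'bin':{'scene':(300,155,465,280),'top':(175,210,340,280)},'cov':{'scene':(230,250,315,345),'top':(365,195,435,265)}}
mb={c:big(near(yel(I[c]),R['bin'][c]),True) for c in I}
print('bin',fit([box(-180,180,-61,61,0,60)],mb,[.615,.2,0,-np.pi/2]), fit([box(-180,180,-61,61,0,60)],mb,[.615,.2,0,-np.pi/2],(0,1,3)))
mk={c:big(near(blk(I[c]),R['cov'][c])) for c in I}
print({c:m.sum() for c,m in mk.items()})
print('knob',fit([cyl(17,-12,12)],mk,[.64,-.18,.13,0],(0,1,2)))
mt={'top':big(near(blk(I['top']),(200,290,280,350)),True)}
print('mat',fit([box(-85,85,-60,60,0,4)],mt,[.42,.2,0,np.pi/2],(0,1,3)))
a=cv2.imread('pics/top0.png');b=cv2.imread('pics/scene0.png')
z=lambda im,x,y,w,h:cv2.resize(im[y:y+h,x:x+w],(400,300),interpolation=cv2.INTER_CUBIC)
cv2.imwrite('pics/zoom0.png',np.vstack([np.hstack([z(a,200,290,80,60),z(b,305,130,88,66)]),np.hstack([z(a,360,190,80,60),z(b,300,150,180,135)])]))
# raw disc
md={c:big(near(wht(I[c]),R['cov'][c]),True) for c in I}
print('disc top only z fixed', fit([cyl(73,-3,3)],{'top':md['top']},[.64,-.19,.108,0],(0,1)))
E
```

```text
bin (array([ 0.6122,  0.1652, -0.0322, -1.5575]), np.float64(0.8233880996704102)) (array([ 0.609 ,  0.1598,  0.    , -1.5535]), np.float64(0.9114925861358643))
{'scene': np.float32(66.0), 'top': np.float32(15.0)}
knob (array([ 0.6321, -0.179 ,  0.0769,  0.    ]), np.float64(14.754924774169922))
mat (array([0.4249, 0.2043, 0.    , 1.6023]), np.float64(0.08578595519065857))
disc top only z fixed (array([ 0.6428, -0.1857,  0.108 ,  0.    ]), np.float64(0.04033171385526657))
```

View pics/zoom0.png

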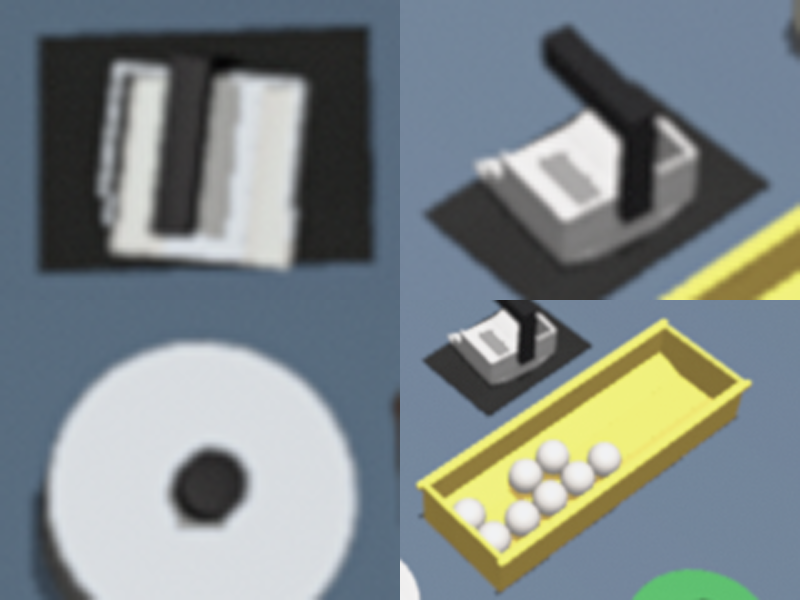

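The zoom confirms the scoop's post is at world +x, so its lip faces −x. It also shows 8 balls and the knob at the cover's centre. I'll redo the fits with better colour masks.

```bash
python3 - <<'E'
from fit import *
np.set_printoptions(precision=4,suppress=True)
I={c:load(c+'0') for c in('scene','top')}
yel=lambda i:(i[...,0]-i[...,2]>25)&(i[...,1]-i[...,2]>15)
blk=lambda i:i.max(2)<75
wht=lambda i:(i.min(2)>120)&(i.max(2)-i.min(2)<45)
RB={'scene':(300,155,465,280),'top':(175,210,340,280)}; RC={'scene':(230,250,315,305),'top':(365,195,435,265)}
mb={c:big(near(yel(I[c]),RB[c]),True) for c in I}
print('bin',fit([box(-180,180,-61,61,0,60)],mb,[.615,.2,0,-np.pi/2]), fit([box(-180,180,-61,61,0,60)],mb,[.615,.2,0,-np.pi/2],(0,1,3)))
mk={c:big(near(blk(I[c]),RC[c])) for c in I}
print({c:m.sum() for c,m in mk.items()})
print('knob',fit([cyl(17,-12,12)],mk,[.64,-.185,.133,0],(0,1,2)))
# scoop handle bar: black part; scene: bar+post over mat -> use both silhouettes of scoop white + handle
from h import *
snapshot('scene');snapshot('top')
ms={}
for c in I:
    r=outline_of(c,'scoop_grip'); ms[c]=r[0]['region'].astype(np.float32); print(c,r[0]['p'],ms[c].sum())
bowl=np.vstack([box(-38,55,-20,20,0,3),box(-38,25,-46,46,9.5,45),box(50,55,-46,46,9.5,12)])
bowl=[np.vstack([box(-38,55,-20,20,0,3),box(-38,30,-46,46,9.5,45),box(50,55,-46,46,9.5,12)])]
for L in (-1,1):
  parts=bowl+[box(-48.5,36.5,-10,10,84,106),box(-56,-42,-10,10,5,106)]
  print('scoop',fit(parts,ms,[.42,.2,.004,np.pi]),fit(parts,ms,[.42,.2,.004,np.pi],(0,1,3)));break
# bar top face from top view black inside white; give both pics
for c in I: print('grip ends pred',c)
E
```

```text
bin (array([ 0.6119,  0.1551,  0.0141, -1.5517]), np.float64(0.11490173637866974)) (array([ 0.6069,  0.1607,  0.    , -1.5548]), np.float64(0.14824074506759644))
{'scene': np.float32(228.0), 'top': np.float32(152.0)}
knob (array([ 0.5797, -0.1561,  0.0223,  0.    ]), np.float64(1.5934759378433228))
scene 0.94 1226.0
top 0.7 1481.0
scoop (array([0.4225, 0.2005, 0.0001, 3.0323]), np.float64(0.2837279438972473)) (array([0.4231, 0.1992, 0.004 , 3.0391]), np.float64(0.28963202238082886))
grip ends pred scene
grip ends pred top
```

```bash
python3 - <<'E'
from fit import *
np.set_printoptions(precision=4,suppress=True)
I={c:load(c+'0') for c in('scene','top')}
blk=lambda i:i.max(2)<75
RC={'scene':(255,268,287,298),'top':(385,212,418,245)}
mk={c:big(near(blk(I[c]),RC[c])) for c in I}
for c in I:
    y,x=np.nonzero(mk[c]);print(c,x.mean(),y.mean(),x.min(),x.max(),y.min(),y.max(),proj(c,[.643,-.186,.133]))
ce={c:[np.mean(v) for v in np.nonzero(mk[c])[::-1]] for c in I}
print(tri(ce['scene'],ce['top']))
print('knob',fit([cyl(17,-12,12)],mk,[.643,-.186,.133,0],(0,1,2)))
E
```

```text
scene 270.85087719298247 282.0438596491228 263 278 273 291 [271.3436 281.7465]
top 401.2608695652174 226.92028985507247 395 408 221 233 [401.6728 226.5166]
[ 0.6421 -0.186   0.1308]
knob (array([ 0.6412, -0.1858,  0.1249,  0.    ]), np.float64(0.8628671169281006))
```

Knob triangulated at (0.642, −0.186, 0.131), which agrees with the closed-cover height of 0.133. Moving over it.

Call:
move_arm --steps '[[[0.184,0.1226,0],[0,0,0],1],[[0.184,0.1226,0],[0,0,0],1],[[0.184,0.1226,0],[0,0,0],1],[[0.184,0.1226,0],[0,0,0],1],[[0.184,0.1226,0],[0,0,0],1]]'

```text
time_s: 2.22
eef_pos: [0.4132, -0.3381, 0.2454]
tool_rot: [[0.938, 0.346, 0.0], [0.346, -0.938, -0.0], [0.0, 0.0, -1.0]]
contact_force: [0.5, -1.5, -0.2]
width: 0.0851
grip_force: 0.0
```

Call:
move_arm --steps '[[[0.184,0.1226,0],[0,0,0],1],[[0.184,0.1226,0],[0,0,0],1],[[0.184,0.1226,0],[0,0,0],1],[[0.184,0.1226,0],[0,0,0],1],[[0.184,0.1226,0],[0,0,0],1]]'

```text
time_s: 2.85
eef_pos: [0.6433, -0.1848, 0.2453]
tool_rot: [[0.938, 0.346, 0.0], [0.346, -0.938, -0.0], [0.0, 0.0, -1.0]]
contact_force: [0.5, -0.3, -0.7]
width: 0.0852
grip_force: 0.0
```

Call:
move_arm --steps '[[[-0.004,-0.004,-0.15],[0,0,0],1],[[0,0,-0.15],[0,0,0],1],[[0,0,-0.15],[0,0,0],1],[[0,0,0],[0,0,0],0],[[0,0,0],[0,0,0],0]]'

```text
time_s: 3.48
eef_pos: [0.6416, -0.1874, 0.1347]
tool_rot: [[0.938, 0.346, 0.002], [0.346, -0.938, -0.001], [0.002, 0.002, -1.0]]
contact_force: [0.3, -0.1, 1.1]
width: 0.0516
grip_force: 0.0
```

Call:
move_arm --steps '[[[0,0,0],[0,0,0],0],[[0,0,0],[0,0,0],0],[[0,0,0.08],[0,0,0],0],[[0,0,0.12],[0,0,0],0],[[0,0,0.12],[0,0,0],0]]'

```text
time_s: 4.1
eef_pos: [0.6408, -0.187, 0.2142]
tool_rot: [[0.938, 0.346, 0.0], [0.346, -0.938, -0.0], [0.0, 0.0, -1.0]]
contact_force: [0.2, 0.1, -2.7]
width: 0.032
grip_force: 60.0
```

Call:
move_arm --steps '[[[-0.168,0.1176,0],[0,0,0],0],[[-0.168,0.1176,0],[0,0,0],0],[[-0.168,0.1176,0],[0,0,0],0],[[-0.168,0.1176,0],[0,0,0],0],[[-0.168,0.1176,0],[0,0,0],0]]'

```text
time_s: 4.72
eef_pos: [0.4295, -0.0391, 0.2133]
tool_rot: [[0.938, 0.346, 0.001], [0.346, -0.938, -0.0], [0.001, 0.001, -1.0]]
contact_force: [0.6, 0.9, -1.0]
width: 0.0321
grip_force: 60.4
```

Call:
move_arm --steps '[[[0,0,-0.2],[0,0,0],0],[[0,0,-0.2],[0,0,0],0],[[0,0,-0.2],[0,0,0],0],[[0,0,-0.06],[0,0,0],0],[[0,0,-0.02],[0,0,0],0]]'

```text
time_s: 5.35
eef_pos: [0.4309, -0.04, 0.0426]
tool_rot: [[0.938, 0.346, -0.0], [0.346, -0.938, 0.0], [-0.0, -0.0, -1.0]]
contact_force: [-0.3, -0.0, -1.4]
width: 0.0324
grip_force: 60.2
```

Call:
move_arm --steps '[[[0,0,-0.01],[0,0,0],0],[[0,0,-0.01],[0,0,0],0],[[0,0,-0.004],[0,0,0],0],[[0,0,0],[0,0,0],0],[[0,0,0],[0,0,0],0]]'

```text
time_s: 5.98
eef_pos: [0.4314, -0.0402, 0.0381]
tool_rot: [[0.938, 0.347, 0.002], [0.347, -0.938, -0.001], [0.001, 0.001, -1.0]]
contact_force: [-4.1, 1.2, 12.4]
width: 0.0322
grip_force: 62.1
```

Call:
move_arm --steps '[[[0,0,0],[0,0,0],1],[[0,0,0],[0,0,0],1],[[0,0,0],[0,0,0],1],[[0,0,0.12],[0,0,0],1],[[0,0,0.2],[0,0,0],1]]'

```text
time_s: 6.6
eef_pos: [0.4301, -0.0398, 0.1169]
tool_rot: [[0.938, 0.346, -0.003], [0.346, -0.938, 0.001], [-0.003, -0.002, -1.0]]
contact_force: [0.7, 0.4, 0.5]
width: 0.0854
grip_force: 0.0
```

Call:
move_arm --steps '[[[0,0.1,0.24],[0,0,-0.018],1],[[0,0.2,0.12],[0,0,-0.018],1],[[0,0.22,0],[0,0,-0.018],1],[[0,0.22,0],[0,0,-0.018],1],[[0,0.1,0],[0,0,0],1]]'

```text
time_s: 7.22
eef_pos: [0.4304, 0.1714, 0.2045]
tool_rot: [[0.995, -0.097, 0.0], [-0.097, -0.995, 0.0], [-0.0, -0.0, -1.0]]
contact_force: [0.3, -0.8, 0.2]
width: 0.0856
grip_force: 0.0
```

```bash
python3 - <<'E'
from fit import *
np.set_printoptions(precision=4,suppress=True)
for px in [(238,302.8),(235,337),(236.4,319.6)]: print(onz('top',px,.108))
print(tri((350,155),(236.4,319.6)))
I={c:save(c,c+'1').astype(int) for c in ('scene','top')}
s=state();print(s['time_s'],s['eef_pos'],s['joints'])
E
```

```text
[0.4653 0.1944 0.108 ]
[0.3868 0.1993 0.108 ]
[0.4266 0.1971 0.108 ]
[0.4261 0.2047 0.0705]
7.325 [0.4305 0.1709 0.2043] [0.1239 0.2159 1.7369 0.0003 1.189  1.7899]
```

View pics/scene1.png

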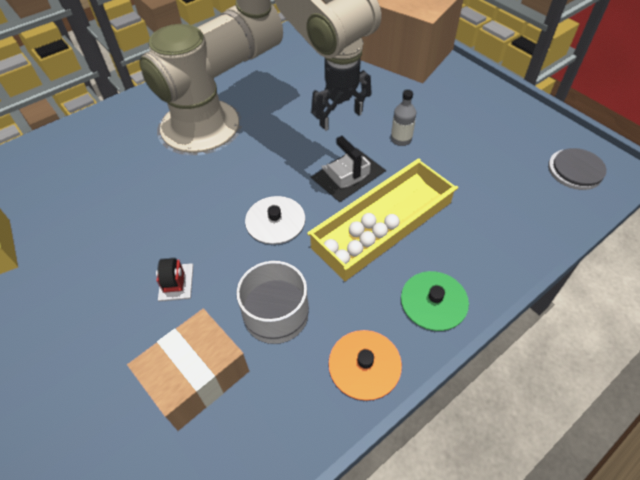

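The cover now stands on the bench at pixel (275,218) and the drum is open. Gripping the scoop next.

Call:
move_arm --steps '[[[-0.008,0.1,0],[0,0,0.002],1],[[0,0.004,-0.14],[0,0,0],1],[[0,0,-0.16],[0,0,0],1],[[0,0,-0.13],[0,0,0],1],[[0,0,-0.01],[0,0,0],1]]'

```text
time_s: 7.95
eef_pos: [0.428, 0.194, 0.0931]
tool_rot: [[0.996, -0.087, -0.004], [-0.087, -0.996, -0.001], [-0.004, 0.001, -1.0]]
contact_force: [0.7, 0.4, 0.4]
width: 0.085
grip_force: 0.0
```

Call:
move_arm --steps '[[[0,0,0],[0,0,0],0],[[0,0,0],[0,0,0],0],[[0,0,0],[0,0,0],0],[[0,0,0],[0,0,0],0],[[0,0,0],[0,0,0],0]]'

```text
time_s: 8.57
eef_pos: [0.4292, 0.1952, 0.095]
tool_rot: [[0.996, -0.086, 0.001], [-0.086, -0.996, 0.0], [0.001, -0.0, -1.0]]
contact_force: [-0.5, 1.9, 4.0]
width: 0.0191
grip_force: 60.3
```

Call:
move_arm --steps '[[[0,0,0.04],[0,0,0],0],[[0,0,0.1],[0,0,0],0],[[0,0,0.2],[0,0,0],0],[[0,0,0.24],[0,0,0],0],[[0,0,0.02],[0,0,0],0]]'

```text
time_s: 9.2
eef_pos: [0.43, 0.1953, 0.2485]
tool_rot: [[0.996, -0.086, 0.007], [-0.086, -0.996, 0.001], [0.007, -0.002, -1.0]]
contact_force: [0.1, 1.0, -2.8]
width: 0.0191
grip_force: 59.4
```

```bash
python3 - <<'E'
from fit import *
save('top','top2');save('scene','scene2')
a=cv2.imread('pics/top2.png');b=cv2.imread('pics/scene2.png')
z=lambda im,x,y,w,h:cv2.resize(im[y:y+h,x:x+w],(400,300),interpolation=cv2.INTER_CUBIC)
cv2.imwrite('pics/zoom2.png',np.hstack([z(a,180,270,120,90),z(b,285,70,120,90)]))
s=state();print(s['eef_pos'],s['tool_rot'],s['contact_force'],s['width'],s['joints'])
E
```

```text
[0.42865001 0.19496673 0.24456947] [[ 9.96303165e-01 -8.59066941e-02  2.10435931e-04]
 [-8.59066808e-02 -9.96303185e-01 -7.16327468e-05]
 [ 2.15811721e-04  5.32900800e-05 -9.99999975e-01]] [ 0.26423545 -0.53839012 -2.82979285] 0.019298818989854073 [ 1.77374973e-01  1.93861557e-01  1.65364085e+00 -1.11902146e-04
  1.29389575e+00  1.83421459e+00]
```

View pics/zoom2.png

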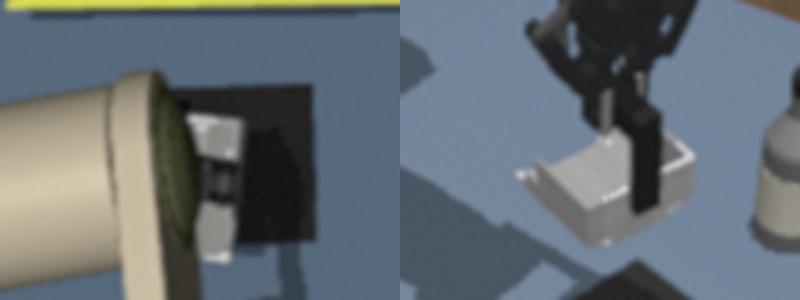

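Scoop is held level, with TCP about 91 mm above its underside. Refining the bin pose from each view separately.

```bash
cat > bf.py <<'E'
from fit import *
np.set_printoptions(precision=4,suppress=True)
I={c:load(c+'0') for c in('scene','top')}
yel=lambda i:(i[...,0]-i[...,2]>25)&(i[...,1]-i[...,2]>15)
RB={'scene':(300,155,465,280),'top':(175,210,340,280)}
mb={c:big(near(yel(I[c]),RB[c]),True) for c in I}
for c in I:
    r=fit([box(-180,180,-61,61,0,60)],{c:mb[c]},[.61,.158,0,-1.553],(0,1,3)); print(c,r)
    s=sil(c,[box(-180,180,-61,61,0,60)],r[0]); print(s.sum(),mb[c].sum())
a=cv2.imread('pics/top0.png');b=cv2.imread('pics/scene0.png')
P=np.array([.6095,.158,0,-1.5545])
rim=np.array([[x,y,60] for x,y in((-175,-56),(-175,56),(175,56),(175,-56))])/1000
out=np.array([[x,y,60] for x,y in((-180,-61),(-180,61),(180,61),(180,-61))])/1000
ims=[]
for c,im,(x,y,w,h) in(('top',a,(175,205,165,124)),('scene',b,(300,150,165,124))):
    k=4; g=cv2.resize(im[y:y+h,x:x+w],None,fx=k,fy=k,interpolation=cv2.INTER_CUBIC)
    for q,col in((rim,(0,0,255)),(out,(255,0,0))):
        p=((projc(c,place(q,*P))-[x,y]+.5)*k).astype(np.int32); cv2.polylines(g,[p],True,col,1)
    ims.append(cv2.resize(g,(660,496))[:300 if c=='top' else 496])
cv2.imwrite('pics/bin.png',cv2.resize(np.vstack(ims),(500,600)))
E
python3 bf.py
```

```text
scene (array([ 0.6056,  0.1609,  0.    , -1.5639]), np.float64(0.05299690365791321))
8120.1875 8563.0
top (array([ 0.6118,  0.1606,  0.    , -1.5541]), np.float64(0.09153620898723602))
7514.8125 8272.0
```

View pics/bin.png

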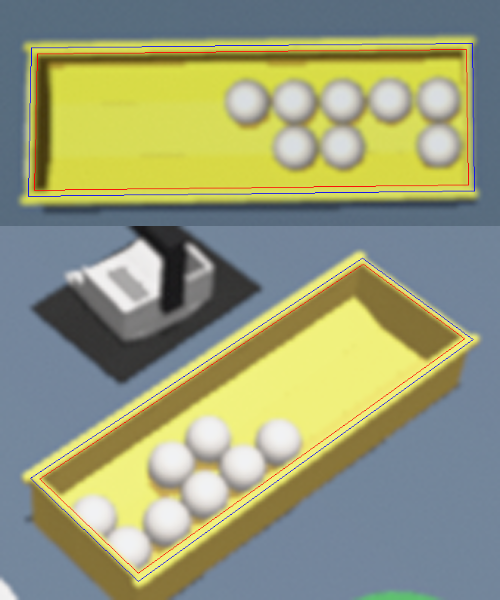

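Call:
move_arm --steps '[[[0,0,0.05],[0,0,0.0296],0],[[0,0,0.05],[0,0,0.0296],0],[[0,0,0.05],[0,0,0.0296],0],[[0,0,0],[0,0,0.0296],0],[[0,0,0],[0,0,0.0296],0]]'

```text
time_s: 9.93
eef_pos: [0.4283, 0.1949, 0.28]
tool_rot: [[0.66, 0.751, -0.004], [0.751, -0.66, -0.001], [-0.003, -0.002, -1.0]]
contact_force: [-0.5, 0.7, -2.4]
width: 0.019
grip_force: 59.4
```

Call:
move_arm --steps '[[[0.1,0.03,0],[0,0,0.0296],0],[[0.16,0.03,0],[0,0,0.0296],0],[[0.16,0.03,0],[0,0,0.0296],0],[[0.16,0.03,0],[0,0,0.0293],0],[[0.14,0.03,0],[0,0,0],0]]'

```text
time_s: 10.55
eef_pos: [0.6097, 0.2325, 0.2791]
tool_rot: [[-0.017, 1.0, -0.004], [1.0, 0.017, -0.001], [-0.001, -0.004, -1.0]]
contact_force: [0.3, 0.0, -2.0]
width: 0.0191
grip_force: 59.4
```

The overlay (bin centre about (0.610, 0.159), yaw −89°) lines up with the rim in both views. Backing off to the empty end of the bin and going down.

Call:
move_arm --steps '[[[-0.007,0.146,0],[0.004,0,0],0],[[0,0,-0.22],[0,0,0],0],[[0,0,-0.22],[0,0,0],0],[[0,0,-0.22],[0,0,0],0],[[0,0,0],[0,0,0],0]]'

```text
time_s: 11.18
eef_pos: [0.6042, 0.2682, 0.111]
tool_rot: [[-0.015, 1.0, -0.012], [1.0, 0.015, 0.022], [0.022, -0.012, -1.0]]
contact_force: [0.3, -0.0, -1.2]
width: 0.0194
grip_force: 59.7
```

Call:
move_arm --steps '[[[0,0,-0.02],[0,0,0],0],[[0,0,-0.012],[0,0,0],0],[[0,0,-0.004],[0,0,0],0],[[0,0,0],[0,0,0],0],[[0,0,0],[0,0,0],0]]'

```text
time_s: 11.8
eef_pos: [0.6072, 0.2691, 0.1084]
tool_rot: [[-0.015, 1.0, 0.0], [1.0, 0.015, 0.025], [0.025, 0.001, -1.0]]
contact_force: [0.5, -1.0, -2.0]
width: 0.019
grip_force: 59.8
```

Call:
move_arm --steps '[[[0,0,-0.01],[0,0,0],0],[[0,0,-0.01],[0,0,0],0],[[0,0,-0.006],[0,0,0],0],[[0,0,0],[0,0,0],0],[[0,0,0],[0,0,0],0]]'

```text
time_s: 12.42
eef_pos: [0.6072, 0.269, 0.1016]
tool_rot: [[-0.015, 1.0, 0.0], [1.0, 0.015, 0.025], [0.025, 0.0, -1.0]]
contact_force: [0.3, -0.3, -1.9]
width: 0.0191
grip_force: 59.7
```

Call:
move_arm --steps '[[[0,0,-0.004],[0,0,0],0],[[0,0,-0.004],[0,0,0],0],[[0,0,-0.004],[0,0,0],0],[[0,0,0],[0,0,0],0],[[0,0,0],[0,0,0],0]]'

```text
time_s: 13.05
eef_pos: [0.6071, 0.269, 0.0985]
tool_rot: [[-0.015, 1.0, -0.0], [1.0, 0.015, 0.025], [0.025, 0.0, -1.0]]
contact_force: [-0.3, 0.5, -1.0]
width: 0.0188
grip_force: 59.8
```

Call:
move_arm --steps '[[[0.004,-0.04,0],[0,0,0],0],[[0.001,-0.04,0],[0,0,0],0],[[0.001,-0.04,0],[0,0,0],0],[[0.001,-0.04,0],[0,0,0],0],[[0.001,-0.04,0],[0,0,0],0]]'

```text
time_s: 13.68
eef_pos: [0.6092, 0.2182, 0.0985]
tool_rot: [[-0.015, 1.0, -0.0], [1.0, 0.015, 0.025], [0.025, 0.0, -1.0]]
contact_force: [-0.0, 0.1, -1.8]
width: 0.0193
grip_force: 59.7
```

Call:
move_arm --steps '[[[0.001,-0.04,0],[0,0,0],0],[[0.001,-0.04,0],[0,0,0],0],[[0.001,-0.04,0],[0,0,0],0],[[0.001,-0.04,0],[0,0,0],0],[[0.001,-0.04,0],[0,0,0],0]]'

```text
time_s: 14.3
eef_pos: [0.6103, 0.1684, 0.0984]
tool_rot: [[-0.015, 1.0, -0.0], [1.0, 0.015, 0.025], [0.025, 0.0, -1.0]]
contact_force: [0.2, 1.0, -2.0]
width: 0.0195
grip_force: 59.7
```

Call:
move_arm --steps '[[[0.001,-0.04,0],[0,0,0],0],[[0.001,-0.04,0],[0,0,0],0],[[0,-0.04,0],[0,0,0],0],[[0,-0.04,0],[0,0,0],0],[[0,-0.04,0],[0,0,0],0]]'

```text
time_s: 14.92
eef_pos: [0.6113, 0.1187, 0.0992]
tool_rot: [[-0.015, 1.0, 0.002], [1.0, 0.015, 0.025], [0.025, 0.002, -1.0]]
contact_force: [0.4, 3.1, 3.1]
width: 0.0191
grip_force: 59.8
```

```bash
python3 - <<'E'
from fit import *
save('top','top3');save('scene','scene3')
a=cv2.imread('pics/top3.png');b=cv2.imread('pics/scene3.png')
z=lambda im,x,y,w,h:cv2.resize(im[y:y+h,x:x+w],(400,300),interpolation=cv2.INTER_CUBIC)
cv2.imwrite('pics/zoom3.png',np.hstack([z(a,180,190,160,120),z(b,300,130,160,120)]))
s=state();print(s['eef_pos'],s['contact_force'])
E
```

```text
[0.61134083 0.11776995 0.09894329] [ 1.66423053 -0.05498505  0.63747035]
```

View pics/zoom3.png

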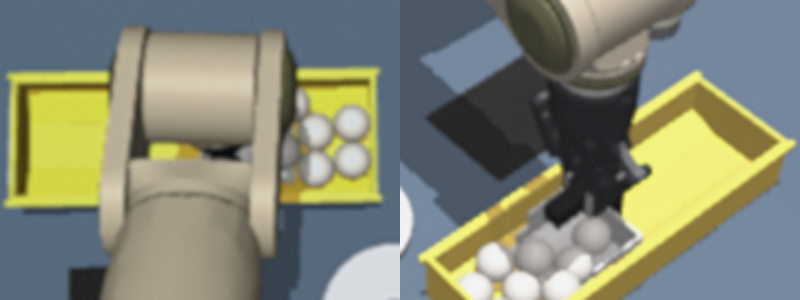

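Two or more balls are already in the bowl, with the next ones touching the lip. I'll push 15 mm further, tilt the nose up about the heel, then lift.

Call:
move_arm --steps '[[[0,-0.03,0],[0,0,0],0],[[0,-0.03,0],[0,0,0],0],[[0,0.055,0.016],[-0.023,0,0],0],[[0,0.055,0.01],[-0.023,0,0],0],[[0,0.05,0.0],[-0.024,0,0],0]]'

```text
time_s: 15.65
eef_pos: [0.6107, 0.144, 0.1048]
tool_rot: [[-0.015, 1.0, -0.0], [0.913, 0.013, -0.408], [-0.408, -0.006, -0.913]]
contact_force: [-0.5, 1.0, -3.2]
width: 0.019
grip_force: 59.2
```

Call:
move_arm --steps '[[[0,0,0],[0,0,0],0],[[0,0,0.08],[0,0,0],0],[[0,0,0.15],[0,0,0],0],[[0,0,0.2],[0,0,0],0],[[0,0,0.2],[0,0,0],0]]'

```text
time_s: 16.27
eef_pos: [0.6108, 0.1425, 0.2659]
tool_rot: [[-0.013, 1.0, 0.001], [0.916, 0.012, -0.401], [-0.401, -0.005, -0.916]]
contact_force: [0.5, 0.8, -2.2]
width: 0.0191
grip_force: 59.3
```

```bash
python3 - <<'E'
from fit import *
save('top','top4');save('scene','scene4')
a=cv2.imread('pics/top4.png');b=cv2.imread('pics/scene4.png')
z=lambda im,x,y,w,h:cv2.resize(im[y:y+h,x:x+w],(400,300),interpolation=cv2.INTER_CUBIC)
cv2.imwrite('pics/zoom4.png',np.hstack([z(a,180,190,160,120),z(b,290,90,200,150)]))
s=state();print(s['eef_pos'],s['contact_force'],s['tool_rot'],s['joints'])
E
```

```text
[0.61234906 0.14271843 0.27070146] [-0.45465995 -0.37852461 -2.34346772] [[-0.00863973  0.99990669  0.01058145]
 [ 0.9162946   0.01215364 -0.40032048]
 [-0.40041173  0.00623707 -0.91631411]] [ 0.19549975  0.60968993  1.03772935 -0.40579781  1.56784168  0.20102674]
```

View pics/zoom4.png

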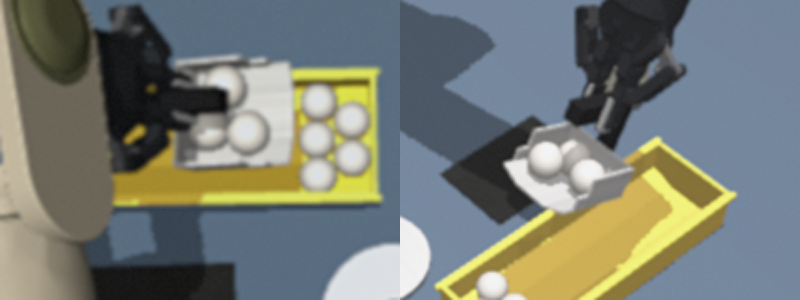

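Three balls are in the bowl and five left in the bin. Carrying them to the drum with tapered speed.

Call:
move_arm --steps '[[[0.01,-0.05,0],[0,0,0],0],[[0.02,-0.1,0],[0,0,0],0],[[0.02,-0.14,-0.04],[0,0,0],0],[[0.02,-0.14,-0.06],[0,0,0],0],[[0.02,-0.14,-0.06],[0,0,0],0]]'

```text
time_s: 17.0
eef_pos: [0.6327, -0.001, 0.2206]
tool_rot: [[-0.015, 1.0, -0.003], [0.915, 0.013, -0.402], [-0.402, -0.009, -0.915]]
contact_force: [-0.1, 0.2, -2.4]
width: 0.019
grip_force: 59.3
```

Call:
move_arm --steps '[[[0.015,-0.11,-0.06],[0,0,0],0],[[0.01,-0.08,-0.04],[0,0,0],0],[[0,-0.05,-0.02],[0,0,0],0],[[0,-0.02,0],[0,0,0],0],[[0,0,0],[0,0,0],0]]'

```text
time_s: 17.62
eef_pos: [0.6398, -0.0632, 0.193]
tool_rot: [[-0.015, 1.0, 0.001], [0.915, 0.014, -0.403], [-0.403, -0.005, -0.915]]
contact_force: [0.7, 0.3, -3.0]
width: 0.0195
grip_force: 59.3
```

Call:
move_arm --steps '[[[0,-0.044,0.042],[0.0272,0,0],0],[[0,-0.056,0.04],[0.0272,0,0],0],[[0,-0.064,0.03],[0.0272,0,0],0],[[0,-0.0355,0.015],[0.0136,0,0],0],[[0,-0.0355,0.015],[0.0136,0,0],0]]'

```text
time_s: 18.25
eef_pos: [0.6398, -0.1221, 0.2289]
tool_rot: [[-0.016, 1.0, 0.001], [0.963, 0.016, 0.267], [0.267, 0.005, -0.964]]
contact_force: [-0.2, 1.1, -2.4]
width: 0.0189
grip_force: 59.3
```

Call:
move_arm --steps '[[[0,-0.037,0.009],[0.0136,0,0],0],[[0,-0.037,0.008],[0.0136,0,0],0],[[0,-0.038,0.002],[0.0136,0,0],0],[[0,-0.038,0.002],[0.0136,0,0],0],[[0,0,0],[0,0,0],0]]'

```text
time_s: 18.88
eef_pos: [0.6396, -0.1605, 0.2326]
tool_rot: [[-0.014, 1.0, -0.0], [0.82, 0.011, 0.573], [0.572, 0.008, -0.82]]
contact_force: [-0.5, 0.3, -1.6]
width: 0.0192
grip_force: 59.5
```

Call:
move_arm --steps '[[[0,-0.034,-0.004],[0.0136,0,0],0],[[0,-0.034,-0.004],[0.0136,0,0],0],[[0,0,0],[0,0,0],0],[[0,0,0],[0,0,0],0],[[0,0,0],[0,0,0],0]]'

```text
time_s: 19.5
eef_pos: [0.6399, -0.1757, 0.2321]
tool_rot: [[-0.017, 1.0, -0.0], [0.711, 0.012, 0.703], [0.703, 0.012, -0.711]]
contact_force: [0.1, -0.1, -2.2]
width: 0.0191
grip_force: 59.5
```

```bash
python3 - <<'E'
from fit import *
save('top','top5');save('scene','scene5')
a=cv2.imread('pics/top5.png');b=cv2.imread('pics/scene5.png')
z=lambda im,x,y,w,h:cv2.resize(im[y:y+h,x:x+w],(400,300),interpolation=cv2.INTER_CUBIC)
cv2.imwrite('pics/zoom5.png',np.hstack([z(a,220,180,240,180),z(b,200,150,240,180)]))
s=state();print(s['eef_pos'],s['contact_force'],s['joints'])
E
```

```text
[ 0.63977327 -0.17603707  0.23181382] [ 0.34032582 -0.36460859 -1.41822916] [-0.65609416  0.84590071  0.85183826  0.6331933   1.9132783  -0.59996584]
```

View pics/zoom5.png

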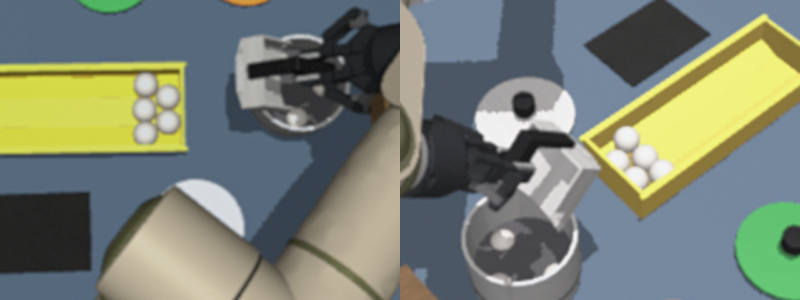

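The drum holds the dumped balls and the scoop is empty. Five balls remain at the bin's end, in a 3+2 pattern. Going back for the second scoop.

Call:
move_arm --steps '[[[-0.01,0.12,0.06],[-0.0296,0,0],0],[[-0.012,0.16,0.04],[-0.0296,0,0],0],[[-0.015,0.18,0],[-0.0296,0,0],0],[[-0.015,0.18,0],[-0.0296,0,0],0],[[-0.016,0.18,0],[0,0,0],0]]'

```text
time_s: 20.23
eef_pos: [0.622, 0.0322, 0.2576]
tool_rot: [[-0.019, 1.0, 0.002], [0.999, 0.019, 0.036], [0.036, 0.003, -0.999]]
contact_force: [-0.1, -0.3, -1.9]
width: 0.019
grip_force: 59.4
```

Call:
move_arm --steps '[[[-0.016,0.18,0],[0,0,0],0],[[-0.016,0.18,0],[0,0,0],0],[[-0.016,0.18,0],[0,0,0],0],[[0,0,0],[0,0,0],0],[[0,0,-0.15],[0,0,0],0]]'

```text
time_s: 20.85
eef_pos: [0.6117, 0.1635, 0.2211]
tool_rot: [[-0.016, 1.0, 0.006], [0.999, 0.016, 0.038], [0.038, 0.007, -0.999]]
contact_force: [1.0, 0.1, -2.8]
width: 0.0195
grip_force: 59.5
```

Call:
move_arm --steps '[[[-0.003,0,-0.15],[0,0,0],0],[[0,0,-0.15],[0,0,0],0],[[0,0,-0.12],[0,0,0],0],[[0,0,-0.04],[0,0,0],0],[[0,0,0],[0,0,0],0]]'

```text
time_s: 21.48
eef_pos: [0.6101, 0.1629, 0.1042]
tool_rot: [[-0.015, 1.0, 0.0], [0.999, 0.015, 0.038], [0.038, 0.001, -0.999]]
contact_force: [0.9, 0.2, -1.2]
width: 0.0192
grip_force: 59.3
```

Call:
move_arm --steps '[[[0,0,-0.008],[0,0,0],0],[[0,0,0],[0,0,0],0],[[0,0,0],[0,0,0],0],[[0,0,0],[0,0,0],0],[[0,0,0],[0,0,0],0]]'

```text
time_s: 22.1
eef_pos: [0.6099, 0.1633, 0.1018]
tool_rot: [[-0.015, 1.0, 0.0], [0.999, 0.015, 0.038], [0.038, 0.001, -0.999]]
contact_force: [0.5, -0.7, -1.7]
width: 0.019
grip_force: 59.3
```

Call:
move_arm --steps '[[[0.002,0,-0.009],[0,0,0],0],[[0.001,-0.04,0],[0,0,0],0],[[0.001,-0.04,0],[0,0,0],0],[[0.001,-0.04,0],[0,0,0],0],[[0.001,-0.04,0],[0,0,0],0]]'

```text
time_s: 22.72
eef_pos: [0.6116, 0.1226, 0.0998]
tool_rot: [[-0.015, 1.0, 0.001], [0.999, 0.015, 0.038], [0.038, 0.001, -0.999]]
contact_force: [-0.1, 3.1, 4.6]
width: 0.0191
grip_force: 60.3
```

Call:
move_arm --steps '[[[0.001,-0.04,0],[0,0,0],0],[[0.001,-0.04,0],[0,0,0],0],[[0.001,-0.04,0],[0,0,0],0],[[0.001,-0.04,0],[0,0,0],0],[[0,-0.04,0],[0,0,0],0]]'

```text
time_s: 23.35
eef_pos: [0.6125, 0.073, 0.0998]
tool_rot: [[-0.015, 1.0, 0.001], [0.999, 0.015, 0.038], [0.038, 0.001, -0.999]]
contact_force: [-0.0, 4.9, 6.9]
width: 0.0188
grip_force: 60.6
```

Call:
move_arm --steps '[[[0,-0.016,0],[0,0,0],0],[[0,0.055,0.016],[-0.023,0,0],0],[[0,0.055,0.01],[-0.023,0,0],0],[[0,0.05,0],[-0.026,0,0],0],[[0,0,0],[0,0,0],0]]'

```text
time_s: 23.98
eef_pos: [0.6113, 0.1112, 0.1038]
tool_rot: [[-0.02, 1.0, -0.002], [0.914, 0.017, -0.405], [-0.405, -0.01, -0.914]]
contact_force: [0.6, -0.4, -3.2]
width: 0.0192
grip_force: 60.3
```

Call:
move_arm --steps '[[[0,0,0.04],[0,0,0],0],[[0,0,0.1],[0,0,0],0],[[0,0,0.15],[0,0,0],0],[[0,0,0.2],[0,0,0],0],[[0,0,0.16],[0,0,0],0]]'

```text
time_s: 24.6
eef_pos: [0.6124, 0.1077, 0.2715]
tool_rot: [[-0.013, 1.0, 0.001], [0.916, 0.012, -0.402], [-0.402, -0.004, -0.916]]
contact_force: [-0.4, 0.1, -2.4]
width: 0.0193
grip_force: 60.4
```

```bash
python3 - <<'E'
from fit import *
save('top','top6');save('scene','scene6')
a=cv2.imread('pics/top6.png');b=cv2.imread('pics/scene6.png')
z=lambda im,x,y,w,h:cv2.resize(im[y:y+h,x:x+w],(400,300),interpolation=cv2.INTER_CUBIC)
cv2.imwrite('pics/zoom6.png',np.hstack([z(a,220,180,240,180),z(b,220,130,240,180)]))
s=state();print(s['eef_pos'],s['contact_force'],s['joints'])
E
```

```text
[0.61353528 0.10785752 0.27428041] [ 0.67244962 -0.18037663 -2.09448116] [ 0.14177572  0.58314876  1.07216069 -0.41032643  1.54243344  0.1538681 ]
```

View pics/zoom6.png

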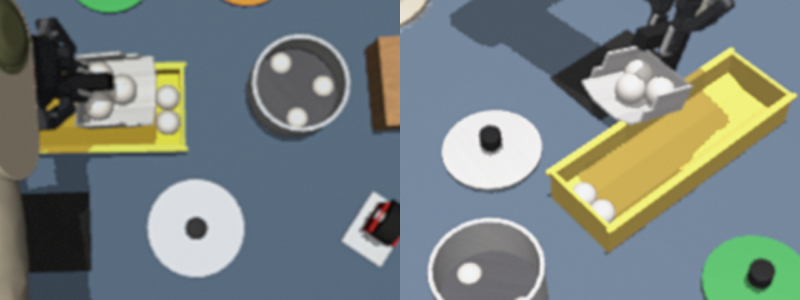

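Three more balls in the scoop, three in the drum, and two left at the end wall. Same dump again.

Call:
move_arm --steps '[[[0.01,-0.04,0],[0,0,0],0],[[0.016,-0.08,0],[0,0,0],0],[[0.02,-0.12,-0.04],[0,0,0],0],[[0.02,-0.12,-0.06],[0,0,0],0],[[0.02,-0.11,-0.06],[0,0,0],0]]'

```text
time_s: 25.32
eef_pos: [0.6336, -0.011, 0.2267]
tool_rot: [[-0.015, 1.0, -0.003], [0.915, 0.012, -0.403], [-0.403, -0.009, -0.915]]
contact_force: [0.3, 0.1, -2.6]
width: 0.019
grip_force: 60.3
```

Call:
move_arm --steps '[[[0.014,-0.09,-0.06],[0,0,0],0],[[0.006,-0.07,-0.06],[0,0,0],0],[[0,-0.04,-0.03],[0,0,0],0],[[0,-0.015,-0.012],[0,0,0],0],[[0,0,0],[0,0,0],0]]'

```text
time_s: 25.95
eef_pos: [0.6389, -0.062, 0.1881]
tool_rot: [[-0.015, 1.0, 0.0], [0.915, 0.014, -0.403], [-0.403, -0.006, -0.915]]
contact_force: [-0.5, -0.6, -1.8]
width: 0.019
grip_force: 60.3
```

Call:
move_arm --steps '[[[0,-0.044,0.042],[0.0272,0,0],0],[[0,-0.056,0.04],[0.0272,0,0],0],[[0,-0.064,0.03],[0.0272,0,0],0],[[0,-0.0355,0.015],[0.0136,0,0],0],[[0,-0.0355,0.015],[0.0136,0,0],0]]'

```text
time_s: 26.58
eef_pos: [0.639, -0.1209, 0.2244]
tool_rot: [[-0.016, 1.0, 0.001], [0.964, 0.015, 0.267], [0.267, 0.005, -0.964]]
contact_force: [0.1, 0.4, -1.6]
width: 0.0194
grip_force: 60.3
```

Call:
move_arm --steps '[[[0,-0.037,0.009],[0.0136,0,0],0],[[0,-0.037,0.008],[0.0136,0,0],0],[[0,-0.038,0.002],[0.0136,0,0],0],[[0,-0.038,0.002],[0.0136,0,0],0],[[0,0,0],[0,0,0],0]]'

```text
time_s: 27.2
eef_pos: [0.6388, -0.1592, 0.2282]
tool_rot: [[-0.014, 1.0, 0.0], [0.82, 0.011, 0.572], [0.572, 0.008, -0.82]]
contact_force: [-0.2, 0.8, -2.2]
width: 0.0187
grip_force: 60.5
```

Call:
move_arm --steps '[[[0,-0.034,-0.004],[0.0136,0,0],0],[[0,-0.034,-0.004],[0.0136,0,0],0],[[0,0,0],[0,0,0],0],[[0,0,0],[0,0,0],0],[[0,0,0],[0,0,0],0]]'

```text
time_s: 27.82
eef_pos: [0.6391, -0.1742, 0.2276]
tool_rot: [[-0.017, 1.0, -0.0], [0.711, 0.012, 0.703], [0.703, 0.012, -0.711]]
contact_force: [0.2, -0.2, -2.0]
width: 0.0189
grip_force: 60.5
```

```bash
python3 - <<'E'
from fit import *
save('top','top7');save('scene','scene7')
a=cv2.imread('pics/top7.png');b=cv2.imread('pics/scene7.png')
z=lambda im,x,y,w,h:cv2.resize(im[y:y+h,x:x+w],(400,300),interpolation=cv2.INTER_CUBIC)
cv2.imwrite('pics/zoom7.png',np.hstack([z(a,220,180,240,180),z(b,200,150,240,180)]))
s=state();print(s['eef_pos'],s['contact_force'],s['joints'])
E
```

```text
[ 0.63903151 -0.17456724  0.22731705] [ 0.19739828  0.82812559 -1.90764011] [-0.65509928  0.84502273  0.86500571  0.63104209  1.90273075 -0.60683595]
```

View pics/zoom7.png

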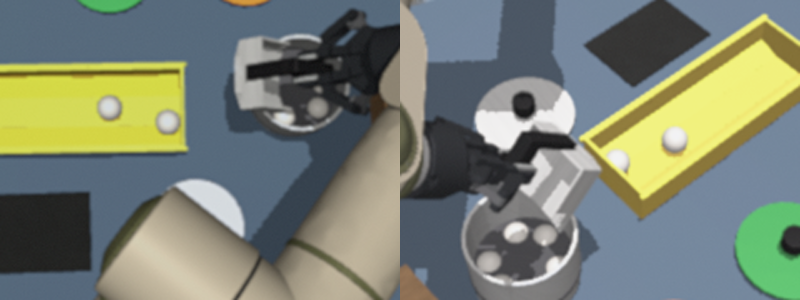

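All six are in the drum. The "knock" has moved one remaining ball to mid-bin (zoom 109,108), and the other stays at the wall. Going back with an earlier start.

Call:
move_arm --steps '[[[-0.01,0.12,0.06],[-0.0296,0,0],0],[[-0.012,0.16,0.04],[-0.0296,0,0],0],[[-0.015,0.18,0],[-0.0296,0,0],0],[[-0.015,0.18,0],[-0.0296,0,0],0],[[-0.016,0.18,0],[0,0,0],0]]'

```text
time_s: 28.55
eef_pos: [0.6212, 0.0337, 0.2531]
tool_rot: [[-0.019, 1.0, 0.002], [0.999, 0.019, 0.036], [0.036, 0.003, -0.999]]
contact_force: [0.7, -0.1, -1.6]
width: 0.0194
grip_force: 60.4
```

Call:
move_arm --steps '[[[-0.011,0.172,0],[0,0,0],0],[[-0.011,0.172,0],[0,0,0],0],[[-0.01,0.172,0],[0,0,0],0],[[-0.01,0.172,0],[0,0,0],0],[[-0.01,0.172,0],[0,0,0],0]]'

```text
time_s: 29.18
eef_pos: [0.6084, 0.2465, 0.2521]
tool_rot: [[-0.016, 1.0, 0.0], [0.999, 0.016, 0.038], [0.038, 0.001, -0.999]]
contact_force: [0.9, 0.0, -2.7]
width: 0.0191
grip_force: 60.4
```

Call:
move_arm --steps '[[[0,0,-0.1],[0,0,0],0],[[0,0,-0.18],[0,0,0],0],[[0,0,-0.18],[0,0,0],0],[[0,0,-0.1],[0,0,0],0],[[0,0,-0.02],[0,0,0],0]]'

```text
time_s: 29.8
eef_pos: [0.608, 0.2449, 0.1054]
tool_rot: [[-0.015, 1.0, -0.003], [0.999, 0.015, 0.037], [0.037, -0.002, -0.999]]
contact_force: [-0.2, 0.3, -2.1]
width: 0.0191
grip_force: 60.3
```

Call:
move_arm --steps '[[[0,0,0],[0,0,0],0],[[0,0,0],[0,0,0],0],[[0,0,0],[0,0,0],0],[[0,0,0],[0,0,0],0],[[0,0,0],[0,0,0],0]]'

```text
time_s: 30.42
eef_pos: [0.6089, 0.2448, 0.1069]
tool_rot: [[-0.015, 1.0, 0.0], [0.999, 0.015, 0.038], [0.038, 0.001, -0.999]]
contact_force: [-0.9, 0.9, -2.4]
width: 0.0189
grip_force: 60.3
```

Call:
move_arm --steps '[[[0,0,-0.02],[0,0,0],0],[[0,0,-0.009],[0,0,0],0],[[0.001,-0.047,0],[0,0,0],0],[[0.001,-0.047,0],[0,0,0],0],[[0.001,-0.047,0],[0,0,0],0]]'

```text
time_s: 31.05
eef_pos: [0.6099, 0.2087, 0.0998]
tool_rot: [[-0.015, 1.0, 0.001], [0.999, 0.015, 0.038], [0.038, 0.001, -0.999]]
contact_force: [-0.8, 2.5, 3.5]
width: 0.0187
grip_force: 61.2
```

Call:
move_arm --steps '[[[0.001,-0.047,0],[0,0,0],0],[[0.001,-0.047,0],[0,0,0],0],[[0.001,-0.047,0],[0,0,0],0],[[0.001,-0.047,0],[0,0,0],0],[[0.001,-0.047,0],[0,0,0],0]]'

```text
time_s: 31.68
eef_pos: [0.611, 0.1501, 0.0998]
tool_rot: [[-0.015, 1.0, 0.001], [0.999, 0.015, 0.038], [0.038, 0.001, -0.999]]
contact_force: [-0.6, 3.2, 5.0]
width: 0.0193
grip_force: 61.4
```

Call:
move_arm --steps '[[[0.001,-0.047,0],[0,0,0],0],[[0.001,-0.047,0],[0,0,0],0],[[0.001,-0.047,0],[0,0,0],0],[[0.001,-0.047,0],[0,0,0],0],[[0,-0.047,0],[0,0,0],0]]'

```text
time_s: 32.3
eef_pos: [0.612, 0.0915, 0.0998]
tool_rot: [[-0.015, 1.0, 0.001], [0.999, 0.015, 0.038], [0.038, 0.001, -0.999]]
contact_force: [0.2, 4.0, 4.9]
width: 0.0189
grip_force: 61.5
```

Call:
move_arm --steps '[[[0,-0.047,0],[0,0,0],0],[[0,-0.03,0],[0,0,0],0],[[0,-0.02,0],[0,0,0],0],[[0,0,0],[0,0,0],0],[[0,0,0],[0,0,0],0]]'

```text
time_s: 32.92
eef_pos: [0.612, 0.0674, 0.0997]
tool_rot: [[-0.015, 1.0, 0.0], [0.999, 0.015, 0.037], [0.037, 0.001, -0.999]]
contact_force: [0.5, 2.8, 5.0]
width: 0.0193
grip_force: 61.3
```

Call:
move_arm --steps '[[[0,-0.03,0],[0,0,0],0],[[0,-0.025,0],[0,0,0],0],[[0,0.055,0.016],[-0.023,0,0],0],[[0,0.055,0.01],[-0.023,0,0],0],[[0,0.05,0],[-0.026,0,0],0]]'

```text
time_s: 33.55
eef_pos: [0.6116, 0.0936, 0.1056]
tool_rot: [[-0.015, 1.0, -0.001], [0.913, 0.013, -0.408], [-0.408, -0.007, -0.913]]
contact_force: [-0.3, 0.3, -3.2]
width: 0.0194
grip_force: 60.4
```

Call:
move_arm --steps '[[[0,0,0.04],[0,0,0],0],[[0,0,0.1],[0,0,0],0],[[0,0,0.15],[0,0,0],0],[[0,0,0.2],[0,0,0],0],[[0,0,0.16],[0,0,0],0]]'

```text
time_s: 34.17
eef_pos: [0.6118, 0.0927, 0.2704]
tool_rot: [[-0.014, 1.0, -0.0], [0.916, 0.013, -0.401], [-0.401, -0.006, -0.916]]
contact_force: [1.2, 0.7, -2.6]
width: 0.019
grip_force: 60.4
```

```bash
python3 - <<'E'
from fit import *
save('top','top8');save('scene','scene8')
a=cv2.imread('pics/top8.png');b=cv2.imread('pics/scene8.png')
z=lambda im,x,y,w,h:cv2.resize(im[y:y+h,x:x+w],(400,300),interpolation=cv2.INTER_CUBIC)
cv2.imwrite('pics/zoom8.png',np.hstack([z(a,220,180,240,180),z(b,220,130,240,180)]))
s=state();print(s['eef_pos'],s['contact_force'],s['joints'])
E
```

```text
[0.61289219 0.09281052 0.27333392] [-0.3128546  -0.34093405 -1.50447693] [ 0.11806217  0.57129828  1.09352577 -0.41109285  1.52541768  0.13438566]
```

View pics/zoom8.png

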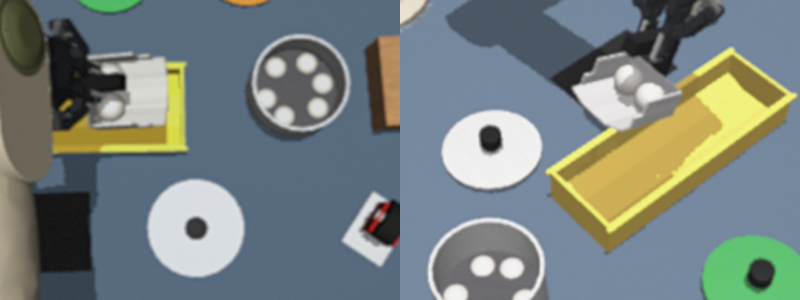

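The last two balls are in the scoop, six are in the drum and the bin is empty. Final dump, then back toward the mat.

Call:
move_arm --steps '[[[0.01,-0.04,0],[0,0,0],0],[[0.016,-0.08,0],[0,0,0],0],[[0.02,-0.11,-0.04],[0,0,0],0],[[0.02,-0.11,-0.06],[0,0,0],0],[[0.02,-0.1,-0.06],[0,0,0],0]]'

```text
time_s: 34.9
eef_pos: [0.6331, -0.0186, 0.2266]
tool_rot: [[-0.015, 1.0, -0.003], [0.915, 0.013, -0.403], [-0.403, -0.009, -0.915]]
contact_force: [0.7, -0.1, -2.5]
width: 0.0194
grip_force: 60.4
```

Call:
move_arm --steps '[[[0.016,-0.08,-0.06],[0,0,0],0],[[0.006,-0.06,-0.06],[0,0,0],0],[[0,-0.03,-0.03],[0,0,0],0],[[0,-0.015,-0.01],[0,0,0],0],[[0,0,0],[0,0,0],0]]'

```text
time_s: 35.52
eef_pos: [0.6389, -0.0623, 0.1887]
tool_rot: [[-0.015, 1.0, 0.0], [0.915, 0.014, -0.403], [-0.403, -0.006, -0.915]]
contact_force: [-0.4, 0.3, -1.7]
width: 0.0193
grip_force: 60.3
```

Call:
move_arm --steps '[[[0,-0.044,0.042],[0.0272,0,0],0],[[0,-0.056,0.04],[0.0272,0,0],0],[[0,-0.064,0.03],[0.0272,0,0],0],[[0,-0.0355,0.015],[0.0136,0,0],0],[[0,-0.0355,0.015],[0.0136,0,0],0]]'

```text
time_s: 36.15
eef_pos: [0.639, -0.1213, 0.2249]
tool_rot: [[-0.016, 1.0, 0.001], [0.964, 0.015, 0.267], [0.267, 0.005, -0.964]]
contact_force: [0.2, 0.1, -1.9]
width: 0.0187
grip_force: 60.3
```

Call:
move_arm --steps '[[[0,-0.037,0.009],[0.0136,0,0],0],[[0,-0.037,0.008],[0.0136,0,0],0],[[0,-0.038,0.002],[0.0136,0,0],0],[[0,-0.038,0.002],[0.0136,0,0],0],[[0,0,0],[0,0,0],0]]'

```text
time_s: 36.78
eef_pos: [0.6388, -0.1596, 0.2287]
tool_rot: [[-0.014, 1.0, 0.0], [0.82, 0.011, 0.572], [0.572, 0.008, -0.82]]
contact_force: [-0.0, 0.4, -2.4]
width: 0.0195
grip_force: 60.5
```

Call:
move_arm --steps '[[[0,-0.034,-0.004],[0.0136,0,0],0],[[0,-0.034,-0.004],[0.0136,0,0],0],[[0,0,0],[0,0,0],0],[[0,0,0],[0,0,0],0],[[0,0,0],[0,0,0],0]]'

```text
time_s: 37.4
eef_pos: [0.6391, -0.1745, 0.2281]
tool_rot: [[-0.017, 1.0, -0.0], [0.711, 0.012, 0.703], [0.703, 0.012, -0.711]]
contact_force: [0.1, 0.8, -2.3]
width: 0.0191
grip_force: 60.5
```

Call:
move_arm --steps '[[[-0.01,0.12,0.06],[-0.0296,0,0],0],[[-0.012,0.16,0.04],[-0.0296,0,0],0],[[-0.015,0.18,0],[-0.0296,0,0],0],[[-0.015,0.18,0],[-0.0296,0,0],0],[[-0.016,0.18,0],[-0.006,0,0],0]]'

```text
time_s: 38.02
eef_pos: [0.6213, 0.0333, 0.2539]
tool_rot: [[-0.019, 1.0, 0.003], [1.0, 0.019, -0.003], [-0.003, 0.003, -1.0]]
contact_force: [0.4, -0.5, -2.3]
width: 0.019
grip_force: 60.4
```

```bash
python3 - <<'E'
from fit import *
save('top','top9');save('scene','scene9')
a=cv2.imread('pics/top9.png');b=cv2.imread('pics/scene9.png')
z=lambda im,x,y,w,h:cv2.resize(im[y:y+h,x:x+w],(400,300),interpolation=cv2.INTER_CUBIC)
cv2.imwrite('pics/zoom9.png',np.hstack([z(a,220,180,240,180),z(b,200,150,240,180)]))
s=state();print(s['eef_pos'],s['tool_rot'],s['contact_force'],s['joints'])
# cover knob position on bench
for c in ('top',):
    for r in outline_of(c,'cover_knob')[:4]: print(r['p'],r['location'],onz(c,r['location'],.011))
E
```

```text
[0.62101841 0.03536721 0.25352672] [[-2.24188563e-02  9.99747122e-01  1.75691509e-03]
 [ 9.99748664e-01  2.24187015e-02  1.07758016e-04]
 [ 6.83430116e-05  1.75888933e-03 -9.99998451e-01]] [-0.00258098 -0.03019606 -2.18357503] [-1.31321061e-01  5.26539346e-01  1.16328296e+00  3.39358758e-04
  1.45004268e+00 -1.53782324e-01]
0.91 [286.0, 155.1] [0.85094407 0.0955278  0.011     ]
0.74 [339.5, 317.8] [ 0.42884821 -0.04519001  0.011     ]
0.62 [364.8, 156.9] [ 0.84739571 -0.11137249  0.011     ]
```

View pics/zoom9.png

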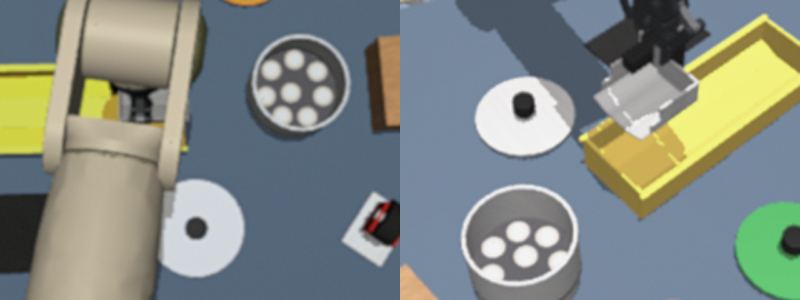

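All 8 balls are in the drum, the bin is empty and the scoop is empty. Returning the scoop to the mat.

Call:
move_arm --steps '[[[-0.077,0.064,0],[0,0,-0.0294],0],[[-0.077,0.064,0],[0,0,-0.0294],0],[[-0.077,0.064,0],[0,0,-0.0294],0],[[-0.077,0.064,0],[0,0,-0.0294],0],[[-0.077,0.064,0],[0,0,-0.0294],0]]'

```text
time_s: 38.8
eef_pos: [0.5252, 0.1089, 0.2525]
tool_rot: [[0.793, 0.609, 0.001], [0.609, -0.793, 0.0], [0.001, 0.0, -1.0]]
contact_force: [0.2, -0.1, -2.0]
width: 0.0191
grip_force: 60.4
```

Call:
move_arm --steps '[[[-0.077,0.064,0],[0,0,-0.0294],0],[[-0.077,0.064,0],[0,0,-0.0294],0],[[-0.077,0.064,0],[0,0,-0.0294],0],[[-0.077,0.064,0],[0,0,-0.0294],0],[[-0.077,0.064,0],[0,0,-0.0028],0]]'

```text
time_s: 39.42
eef_pos: [0.4291, 0.1891, 0.2526]
tool_rot: [[0.995, -0.098, 0.001], [-0.098, -0.995, 0.0], [0.001, -0.0, -1.0]]
contact_force: [-0.3, -1.0, -1.8]
width: 0.0193
grip_force: 60.4
```

Call:
move_arm --steps '[[[0,0,-0.1],[0,0,0],0],[[0,0,-0.2],[0,0,0],0],[[0,0,-0.2],[0,0,0],0],[[0,0,-0.06],[0,0,0],0],[[0,0,0],[0,0,0],0]]'

```text
time_s: 40.05
eef_pos: [0.4294, 0.1887, 0.1118]
tool_rot: [[0.995, -0.095, -0.002], [-0.095, -0.995, -0.0], [-0.001, 0.0, -1.0]]
contact_force: [-0.1, 1.2, -0.8]
width: 0.0189
grip_force: 60.3
```

```bash
python3 - <<'E'
from bench import *
s=state();print(s['eef_pos'],s['tool_rot'],s['contact_force'],s['moment'])
E
```

```text
[0.42937679 0.1887265  0.11176082] [[ 9.95449857e-01 -9.52749941e-02 -1.50258497e-03]
 [-9.52754538e-02 -9.95450919e-01 -2.37221795e-04]
 [-1.47314828e-03  3.79301867e-04 -9.99998843e-01]] [-0.13742328  1.2082797  -0.79249272] [-0.05679981 -0.00268041 -0.0399894 ]
```

Call:
move_arm --steps '[[[-0.003,0.025,-0.02],[0,0,0.0015],0],[[0,0,-0.02],[0,0,0],0],[[0,0,-0.012],[0,0,0],0],[[0,0,-0.008],[0,0,0],0],[[0,0,0],[0,0,0],0]]'

```text
time_s: 40.67
eef_pos: [0.4286, 0.1958, 0.0972]
tool_rot: [[0.996, -0.085, -0.0], [-0.085, -0.996, -0.0], [-0.0, 0.0, -1.0]]
contact_force: [-0.5, 0.4, -1.8]
width: 0.019
grip_force: 60.4
```

Call:
move_arm --steps '[[[0,0,-0.006],[0,0,0],0],[[0,0,0],[0,0,0],0],[[0,0,0],[0,0,0],0],[[0,0,0],[0,0,0],0],[[0,0,0],[0,0,0],0]]'

```text
time_s: 41.3
eef_pos: [0.4288, 0.1958, 0.0959]
tool_rot: [[0.996, -0.085, 0.0], [-0.085, -0.996, 0.0], [0.0, -0.0, -1.0]]
contact_force: [0.8, 1.4, 0.8]
width: 0.0191
grip_force: 60.7
```

Just in contact. I'll lower 1 mm more, then release and rise.

Call:
move_arm --steps '[[[0,0,-0.004],[0,0,0],0],[[0,0,0],[0,0,0],0],[[0,0,0],[0,0,0],1],[[0,0,0],[0,0,0],1],[[0,0,0],[0,0,0],1]]'

```text
time_s: 41.92
eef_pos: [0.4285, 0.1958, 0.0946]
tool_rot: [[0.996, -0.085, -0.0], [-0.085, -0.996, -0.0], [-0.0, 0.0, -1.0]]
contact_force: [0.1, 0.8, -1.6]
width: 0.0725
grip_force: 0.0
```

Call:
move_arm --steps '[[[0,0,0],[0,0,0],1],[[0,0,0.1],[0,0,0],1],[[0,0,0.2],[0,0,0],1],[[0,0,0.2],[0,0,0],1],[[0,-0.1,0.1],[0,0,0],1]]'

```text
time_s: 42.55
eef_pos: [0.429, 0.1713, 0.2472]
tool_rot: [[0.997, -0.083, 0.004], [-0.083, -0.997, 0.001], [0.003, -0.001, -1.0]]
contact_force: [0.1, 0.0, -0.2]
width: 0.0854
grip_force: 0.0
```

```bash
python3 - <<'E'
from fit import *
np.set_printoptions(precision=4,suppress=True)
a=save('top','top10');b=save('scene','scene10')
z=lambda im,x,y,w,h:cv2.resize(im[y:y+h,x:x+w],(400,300),interpolation=cv2.INTER_CUBIC)
cv2.imwrite('pics/zoom10.png',np.hstack([z(a,180,200,240,180),z(b,200,110,240,180)])[:,:,::-1])
s=state();print(s['eef_pos'],s['joints'])
P=[.4308,-.040,.011+.036-.011]
for c in('top','scene'):
    i=load(c+'10'); q=proj(c,[.431,-.040,.036]).astype(int)
    m=big(near(i.max(2)<75,(q[0]-14,q[1]-14,q[0]+15,q[1]+15))); y,x=np.nonzero(m); print(c,q,x.mean(),y.mean(),m.sum(),onz(c,(x.mean(),y.mean()),.036))
E
```

```text
[0.4296 0.1698 0.2471] [ 0.1222  0.1692  1.6767 -0.0003  1.2907  1.7792]
top [337 317] 337.23 316.61 100.0 [ 0.4324 -0.0388  0.036 ]
scene [273 212] 273.84027777777777 212.9375 144.0 [ 0.4334 -0.0414  0.036 ]
```

View pics/zoom10.png

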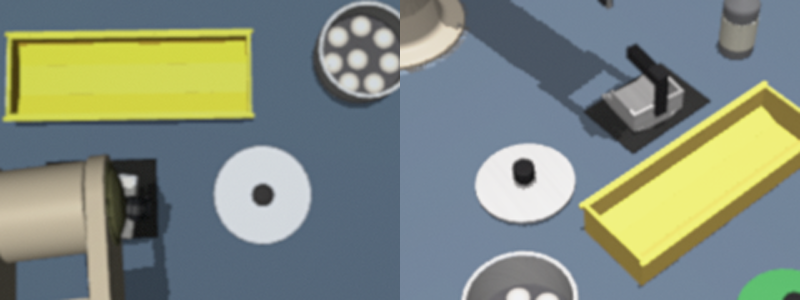

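The scoop stands on its mat, the cover is unmoved at about (0.431, −0.040) and the balls are in the drum. Fetching the cover.

Call:
move_arm --steps '[[[0.003,-0.2,0],[0,0,0],1],[[0.003,-0.22,0],[0,0,0],1],[[0,-0.22,0],[0,0,0],1],[[0,-0.199,0],[0,0,0],1],[[0,0,-0.2],[0,0,0],1]]'

```text
time_s: 43.28
eef_pos: [0.4315, -0.0417, 0.1951]
tool_rot: [[0.996, -0.089, 0.005], [-0.089, -0.996, -0.002], [0.005, 0.002, -1.0]]
contact_force: [1.2, 0.6, -0.3]
width: 0.0853
grip_force: 0.0
```

Call:
move_arm --steps '[[[0,0,-0.2],[0,0,0],1],[[0,0,-0.2],[0,0,0],1],[[0,0,-0.15],[0,0,0],1],[[0,0,-0.07],[0,0,0],1],[[0,0,0],[0,0,0],1]]'

```text
time_s: 43.9
eef_pos: [0.429, -0.0382, 0.0381]
tool_rot: [[0.996, -0.085, -0.004], [-0.085, -0.996, 0.002], [-0.004, -0.001, -1.0]]
contact_force: [-0.7, -0.2, 1.0]
width: 0.0854
grip_force: 0.0
```

Call:
move_arm --steps '[[[0,0,0],[0,0,0],0],[[0,0,0],[0,0,0],0],[[0,0,0],[0,0,0],0],[[0,0,0],[0,0,0],0],[[0,0,0],[0,0,0],0]]'

```text
time_s: 44.52
eef_pos: [0.4305, -0.039, 0.0406]
tool_rot: [[0.996, -0.085, 0.001], [-0.085, -0.996, -0.0], [0.001, 0.0, -1.0]]
contact_force: [-1.8, 2.1, 8.5]
width: 0.0321
grip_force: 58.8
```

Call:
move_arm --steps '[[[0,0,0.06],[0,0,0],0],[[0,0,0.16],[0,0,0],0],[[0,0,0.2],[0,0,0],0],[[0,0,0.2],[0,0,0],0],[[0,0,0.1],[0,0,0],0]]'

```text
time_s: 45.15
eef_pos: [0.4304, -0.039, 0.2224]
tool_rot: [[0.996, -0.085, 0.003], [-0.085, -0.996, -0.001], [0.004, 0.001, -1.0]]
contact_force: [0.5, 0.3, -2.7]
width: 0.0323
grip_force: 59.9
```

Call:
move_arm --steps '[[[0.168,-0.1176,0],[0,0,0],0],[[0.168,-0.1176,0],[0,0,0],0],[[0.168,-0.1176,0],[0,0,0],0],[[0.168,-0.1176,0],[0,0,0],0],[[0.168,-0.1176,0],[0,0,0],0]]'

```text
time_s: 45.78
eef_pos: [0.6411, -0.1868, 0.2195]
tool_rot: [[0.996, -0.085, -0.0], [-0.085, -0.996, 0.0], [-0.0, -0.0, -1.0]]
contact_force: [-0.1, -0.4, -1.0]
width: 0.032
grip_force: 60.0
```

Call:
move_arm --steps '[[[0,0,0],[0,0,0],0],[[0,0,-0.06],[0,0,0],0],[[0,0,-0.06],[0,0,0],0],[[0,0,0],[0,0,0],0],[[0,0,0],[0,0,0],0]]'

```text
time_s: 46.4
eef_pos: [0.6401, -0.1858, 0.1904]
tool_rot: [[0.996, -0.084, 0.001], [-0.084, -0.996, -0.0], [0.001, 0.0, -1.0]]
contact_force: [1.0, -0.7, -1.7]
width: 0.0324
grip_force: 60.0
```

Call:
move_arm --steps '[[[0.005,-0.004,-0.1],[0,0,0],0],[[0,0,-0.07],[0,0,0],0],[[0,0,-0.03],[0,0,0],0],[[0,0,0],[0,0,0],0],[[0,0,0],[0,0,0],0]]'

```text
time_s: 47.02
eef_pos: [0.6417, -0.1871, 0.1407]
tool_rot: [[0.996, -0.085, 0.001], [-0.085, -0.996, -0.001], [0.001, 0.001, -1.0]]
contact_force: [-1.2, -0.2, -1.6]
width: 0.0322
grip_force: 60.0
```

Call:
move_arm --steps '[[[0,0,-0.006],[0,0,0],0],[[0,0,-0.004],[0,0,0],0],[[0,0,-0.003],[0,0,0],0],[[0,0,0],[0,0,0],0],[[0,0,0],[0,0,0],0]]'

```text
time_s: 47.65
eef_pos: [0.6415, -0.187, 0.1376]
tool_rot: [[0.996, -0.085, 0.001], [-0.085, -0.996, -0.0], [0.001, 0.0, -1.0]]
contact_force: [-3.5, 1.6, 5.4]
width: 0.0321
grip_force: 60.7
```

Seated at the expected height (0.1376) with contact. Releasing and retreating.

Call:
move_arm --steps '[[[0,0,0],[0,0,0],1],[[0,0,0],[0,0,0],1],[[0,0,0],[0,0,0],1],[[0,0,0],[0,0,0],1],[[0,0,0.1],[0,0,0],1]]'

```text
time_s: 48.28
eef_pos: [0.6406, -0.1866, 0.1598]
tool_rot: [[0.996, -0.085, -0.004], [-0.085, -0.996, 0.002], [-0.004, -0.002, -1.0]]
contact_force: [-1.1, -0.1, 0.5]
width: 0.0854
grip_force: 0.0
```

Call:
move_arm --steps '[[[0,0,0.2],[0,0,0],1],[[-0.1,0,0.2],[0,0,0],1],[[-0.2,0.06,0.05],[0,0,0],1],[[-0.2,0.06,0],[0,0,0],1],[[-0.2,0.06,0],[0,0,0],1]]'

```text
time_s: 48.9
eef_pos: [0.4647, -0.1414, 0.2741]
tool_rot: [[0.996, -0.085, 0.001], [-0.085, -0.996, -0.0], [0.001, 0.0, -1.0]]
contact_force: [-0.0, -0.5, 1.2]
width: 0.0855
grip_force: 0.0
```

Call:
move_arm --steps '[[[-0.1,0.06,0],[0,0,0],1],[[0,0,0],[0,0,0],1],[[0,0,0],[0,0,0],1],[[0,0,0],[0,0,0],1],[[0,0,0],[0,0,0],1]]'

```text
time_s: 49.52
eef_pos: [0.4417, -0.1272, 0.2737]
tool_rot: [[0.996, -0.085, -0.001], [-0.085, -0.996, 0.0], [-0.001, -0.0, -1.0]]
contact_force: [1.0, 0.2, 0.4]
width: 0.0854
grip_force: 0.0
```

```bash
python3 - <<'E'
from fit import *
a=save('top','top11');b=save('scene','scene11')
cv2.imwrite('pics/z11.png',np.hstack([cv2.resize(a[130:370,150:470],(400,300)),cv2.resize(b[80:380,130:530],(400,300))])[:,:,::-1])
RC={'scene':(255,268,287,298),'top':(385,212,418,245)};ce=[]
for c in('scene','top'):
    m=big(near(load(c+'11').max(2)<75,RC[c]));y,x=np.nonzero(m);ce.append((x.mean(),y.mean()))
print(ce,tri(*ce),state()['eef_pos'])
E
```

```text
[(np.float64(270.6913043478261), np.float64(282.5086956521739)), (np.float64(401.8510638297872), np.float64(226.47517730496455))] [ 0.64306637 -0.18712375  0.13151055] [ 0.44158437 -0.12706555  0.2737808 ]
```

View pics/z11.png

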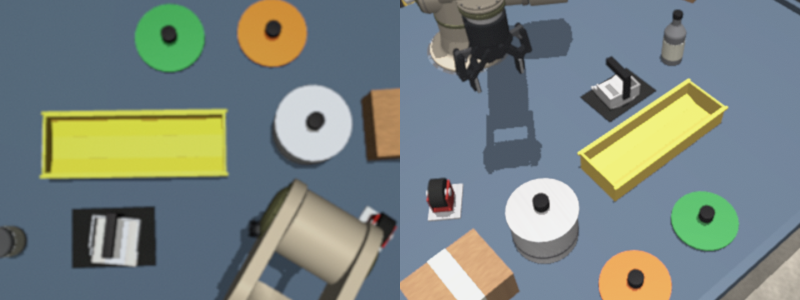

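The cover sits level on the drum with its knob back at the starting pose (z 0.1315 m). The bin is empty, the scoop stands on its mat and the bystanders are untouched.

```bash
python3 -c "
from bench import *
print(close_job())"
```

```text
the job is handed in; nothing more can be done
None
```

The job is handed in: all 8 balls were scooped into the drum, the scoop stands on its mat, the cover is seated on the drum, and the caster, carton and bottle were left alone.

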